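# Tuck a flashing under a lapped roof shingle and hold it down

### The arm

A 6-joint arm with a two-finger parallel gripper is mounted at the origin on the work surface. World frame = base frame: x ahead of the robot, y to its left, z up, the work surface at z = 0. Lengths are in mm, angles in degrees, forces in N, time in s.
With the tool pointing down it reaches from about 325 to 925 mm from the base axis. Payload 3.1 kg.
Tool frame: the origin (TCP) lies midway between the tips of the shut fingers; the grasp point (between the pads) lies 19 mm behind it; z points along the fingers, y is the direction in which the jaws open and shut (so a half turn about z gives the same grasp; the last joint's range is limited). The gripper opens to 85 mm and grips with 20 to 120 N. Pads are 22 mm wide; open, the fingers measure 114 mm over their backs; the gripper's body (76 mm by 85 mm) begins 54 mm behind the grasp point. The pads swing forward as they close: fully open they stand 13 mm farther back than shut.
Start: joints at [-73.407, 12.427, 92.441, -0, 75.132, -6.429], TCP at [244.444, -575.227, 206.1] pointing down, gripper open.
Joint ranges: [-157.48, 157.48], [-44.54, 120.13], [17.64, 146.25], [-64.5, 244.5], [7.68, 150.69], [-147.95, 147.95]. Speed limits (degrees/s): [159.86, 159.86, 180, 180, 180, 180].

### API

Orientations are given as [roll, pitch, yaw] about the fixed x, y, z axes, in that order (R = Rz(yaw) Ry(pitch) Rx(roll)).
In Python, from plant import bot, cams gives the robot as it stands.
- The arm moves only by the tool drive_tool, never from a script. Its argument "moves" is a list that holds one entry, the list of rows, each a list of 5 numbers: the finger opening in mm, from 0 to 85.4, then the shift along the world's x, y, z in mm, then the turn about the world's z in degrees. A call has 1 to 20 rows; each row shifts and turns the commanded pose from where the row before left it; what a row does not reach is not made up. A row lasts 1/10 s, in which the tool goes at most 50 mm and 8.59 degrees, less where a joint would pass 70% of its speed; a pose out of reach is approached as far as the arm can. A call with a gripper value outside its range is refused whole. The fingers move at their own pace and stop on an object; the grip force is fixed at half the most. Time passes only in rows, so rows that do not move let the fingers close. It gives the time, the measured TCP pose, the force and the opening at its end, in the units of the state.
- bot.read_state(): the state, without advancing time (a new reading comes with each control period).
- cams.camera(name): name is "scene" or "top" or "wrist"; returns a dict with "img" (400x640x3 uint8, blue, green, red), "intrinsics" (3x3 intrinsics, pixels), "extrinsics" (4x4, takes a point from camera to world coordinates); the wrist camera has in their place "tool_from_camera" (4x4, takes a point from camera to tool coordinates, whose origin is the TCP and whose axes are the flange's). Camera axes: x right, y up, looking along -z (the intrinsics and any distortion apply to the point x, -y, -z); pixel columns grow to the right and rows downward; lengths in mm; the calibration is good to about 2 mm. A picture is of the moment at which its call begins: read the wrist's pose just before it. There is no depth.
- bot.sign_off(): hands the job in, once; it reports no verdict.
The state is a dict: "t": time; "joint_pos": joint angles; "qvel": joint speeds; "joint_efforts": joint torques, N m; "eef_pos": TCP position; "ee_rot": TCP orientation; "wrist_force": force on the tool from outside, world axes, zero at the start; "wrist_torque": the same for the moment, N m; "width": finger opening in mm.
Only numpy, scipy, OpenCV 4.12 (cv2) and the standard library are available. Lean on these libraries where they do the work, as an engineer would, in place of code of your own. Each camera call takes 0.05 s, during which the arm holds its last target.

### The job

Pick up the aluminium flashing, which has an upright orange bead to grip it by, and slide its free front edge in under the lapped red shingle of the roof panel, centred and square, at least 35 mm deep (a batten stops it at 45 mm), without lifting the shingle. Finish while holding the flashing there, still pressing it flat against the board with a steady push of roughly 15 N; do not let go. Leave the hammer, screwdriver and tin where they are.

Things in the scene. Friction and masses are not known exactly. Their poses are not given: they have to be found in the camera images.
- bead_mid (a point): Grip point: middle of the flashing's orange bead, 22 mm above the underside. Loose rigid flashing, about 180 g, lying on the bench: aluminium leaf 95 (x) x 160 (y) mm, 3 mm thick; the bead stands along its whole rear edge, 10 mm thick (x), top 40 mm above the underside. Axes: x from bead to the free front edge (90 mm ahead of this point), y along the bead, z up
- leaf_mid (a point): Centre of the underside of the flashing's leaf: 42.5 mm ahead (+x) of and 22 mm below bead_mid. Same axes
- front_left (a point): Left (+y) corner of the flashing's free front edge, on the underside: in the leaf_mid frame at x +47.5 mm, y +80 mm
- front_right (a point): Right (-y) corner of the flashing's free front edge, on the underside: in the leaf_mid frame at x +47.5 mm, y -80 mm
- panel: Roof panel fixed on the bench: board 280 (x) x 270 (y) mm, 18 mm thick, topped with dark felt. Origin: centre of its underside. x points from the bare front half (nearer the robot) to the shingles, z up. Front half (x -140 to 0 mm) bare and flat; the rest carries battens and red shingles
- lap_edge (a point): On the felt (18 mm above the bench and panel origin), below the middle of the shingle's free edge; axes as the panel, x points in under the shingle. Shingle: underside 7 mm, top 11 mm above the felt; 220 mm wide (y), centred; from x 0 to 125 mm. A fixed batten 6 mm high across its whole width, front face at x 45 mm, stops what is pushed in
- shingle (a joint): Lift of the lapped red shingle (rad): 0 lying in place, grows as the free edge is raised (0.01 rad = 1.25 mm at the edge). It hinges at its far edge, 125 mm behind the free edge; 300 g, no spring, it falls back by its weight; it cannot go below 0
- hammer: Hammer lying on the bench to the robot's left, beside the work; to be left alone
- driver: Screwdriver lying on the bench to the robot's right, beside the work; to be left alone
- tin: Tin with a yellow label, 72 mm across, 100 mm tall, standing on the bench beyond the work; origin under its centre; to be left alone
There are look-alikes about, which are no part of the job. Leave any blue or purple look-alike of the part that bears bead_mid alone.

How it is judged:
By the outcome, as a careful person would: the job done as asked, in the order asked, and still so for the second after the job is handed in, while the arm keeps its last pose, push and grip.
It also fails if it takes over 45 s, if anything falls off the work surface, if the arm or the gripper's body presses on something with over 40 N, if the wrist force passes 120 N, or if a joint passes its speed limit or range.

## Working session

There is one attempt and no reset: what is moved stays moved. The work goes in short steps, Python scripts to look and compute and a tool call to move; the robot and the scene stay as the last step left them, time stands still between calls to the robot, and variables do not carry over. Pictures are saved under pics/ and viewed, and the job is handed in when it is done.

Besides the shell and the picture viewer there is one more tool, called after "Emit:" by a JSON object that holds its "op" and its "data". drive_tool: Moves the arm, as the interface text tells. Its arguments: {"type":"object","properties":{"moves":{"type":"array","items":{"type":"array","items":{"type":"array","items":{"type":"number"}}}}},"required":["moves"]}

```bash
ls; mkdir -p pics; python3 - <<'E'
from plant import bot,cams
import cv2
s=bot.read_state();print(s)
for n in ["scene","top"]:
    c=cams.camera(n);cv2.imwrite(f"pics/{n}0.png",c["img"]);print(n,c["intrinsics"],c["extrinsics"],[k for k in c])
E
```

```text
pics
{'t': 0.0, 'joint_pos': array([-7.34086419e+01,  1.24765061e+01,  9.25311194e+01,  1.82554931e-03,
        7.51331660e+01, -6.42689177e+00]), 'qvel': array([ 0.1174809 ,  0.04592748, -0.02382891, -0.04957765, -0.09481955,
        0.02320054]), 'joint_efforts': array([-9.20733373e-05, -3.96844769e+01, -3.03851473e+01, -1.47547689e-04,
        9.68112960e-03, -9.40953981e-06]), 'eef_pos': array([ 244.17758805, -574.34708439,  204.74702448]), 'ee_rot': array([-1.79860291e+02, -1.75117348e-02,  2.30177579e+01]), 'wrist_force': array([ 0.37498587, -0.39697957,  0.48942336]), 'wrist_torque': array([ 0.03348231, -0.00390283, -0.00543558]), 'width': 85.40405694215059}
scene [[446.52243879   0.         318.94229083]
 [  0.         446.52243879 197.02104367]
 [  0.           0.           1.        ]] [[-7.97675292e-01 -5.11506757e-01  3.19491732e-01  1.03020414e+03]
 [ 6.03070528e-01 -6.72592485e-01  4.28865116e-01  5.12251379e+02]
 [-4.47966721e-03  5.34771154e-01  8.44985056e-01  1.20762138e+03]
 [ 0.00000000e+00  0.00000000e+00  0.00000000e+00  1.00000000e+00]] ['img', 'intrinsics', 'extrinsics']
top [[374.41554929   0.         314.46790127]
 [  0.         374.41554929 200.29933217]
 [  0.           0.           1.        ]] [[ 3.40068352e-02  9.78122592e-01 -2.05230921e-01  3.29820876e+02]
 [-9.99420271e-01  3.29471095e-02 -8.57964430e-03 -8.20205577e+01]
 [-1.63017827e-03  2.05403710e-01  9.78675972e-01  1.33391158e+03]
 [ 0.00000000e+00  0.00000000e+00  0.00000000e+00  1.00000000e+00]] ['img', 'intrinsics', 'extrinsics']
```

View pics/scene0.png

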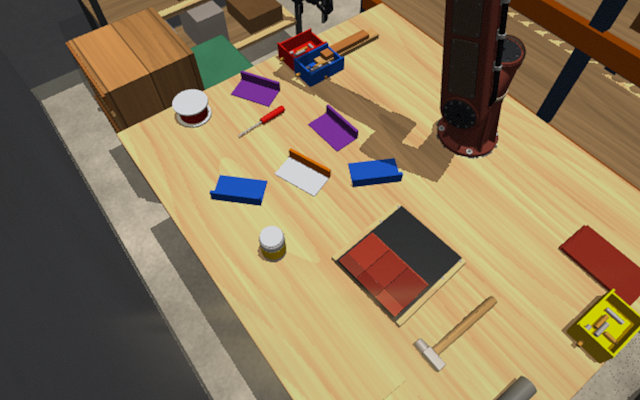

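View pics/top0.png

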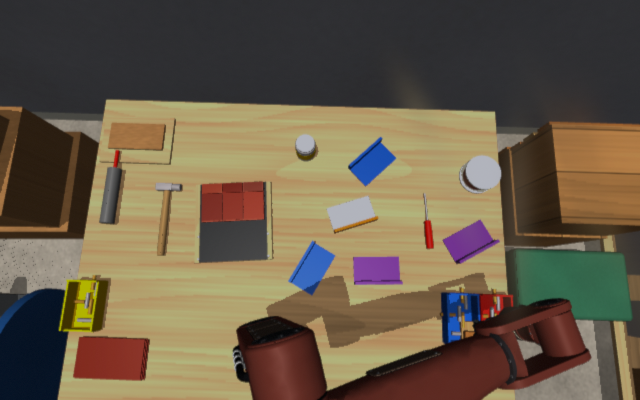

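Top view: the flashing is the silver leaf with an orange bead at about (352,213). Look-alikes are blue at (372,161) and (312,267), and purple at (377,270) and (470,241). The orange/silver one matches the description. The panel is at about (234,221) with its bare half towards the robot. Next is a close crop, then measuring.

```bash
cat > h.py <<'E'
import numpy as np,cv2
from plant import bot,cams
def ray(c,uv):
    K=c["intrinsics"];E=c["extrinsics"]
    d=np.array([(uv[0]-K[0,2])/K[0,0],-(uv[1]-K[1,2])/K[1,1],-1.])
    return E[:3,3],E[:3,:3]@d
def onz(c,uv,z):
    o,d=ray(c,uv);return o+d*(z-o[2])/d[2]
def proj(c,p):
    E=c["extrinsics"];q=E[:3,:3].T@(np.array(p,float)-E[:3,3]);K=c["intrinsics"]
    return np.array([K[0,2]+K[0,0]*q[0]/-q[2],K[1,2]-K[1,1]*q[1]/-q[2]])
def tri(c1,u1,c2,u2):
    A=[];b=[]
    for c,u in((c1,u1),(c2,u2)):
        o,d=ray(c,u);d=d/np.linalg.norm(d);P=np.eye(3)-np.outer(d,d);A.append(P);b.append(P@o)
    return np.linalg.lstsq(np.vstack(A),np.hstack(b),rcond=None)[0]
E
python3 - <<'E'
from h import *
t=cams.camera("top");s=cams.camera("scene")
a=cv2.resize(t["img"][185:245,310:390],None,fx=5,fy=5,interpolation=cv2.INTER_CUBIC)
b=cv2.resize(t["img"][170:270,185:285],None,fx=4,fy=4,interpolation=cv2.INTER_CUBIC)
cv2.imwrite("pics/tc.png",np.hstack([a,np.zeros((300,0,3),np.uint8)]));cv2.imwrite("pics/tp.png",b)
cv2.imwrite("pics/sc.png",cv2.resize(s["img"][140:205,265:345],None,fx=6,fy=6,interpolation=cv2.INTER_CUBIC))
cv2.imwrite("pics/sp.png",cv2.resize(s["img"][195:335,320:480],None,fx=4,fy=4,interpolation=cv2.INTER_CUBIC))
for n,c in(("top",t),("scene",s)):
    hsv=cv2.cvtColor(c["img"],cv2.COLOR_BGR2HSV)
    roi=np.zeros(hsv.shape[:2],np.uint8)
    if n=="top": roi[190:240,320:385]=1
    else: roi[140:205,265:340]=1
    for nm,m in(("orange",cv2.inRange(hsv,(5,170,120),(18,255,255))),("silver",cv2.inRange(hsv,(0,0,140),(180,50,255)))):
        m=m*roi
        k,_=cv2.findContours(m,cv2.RETR_EXTERNAL,cv2.CHAIN_APPROX_NONE)
        if not k: continue
        k=max(k,key=cv2.contourArea);r=cv2.minAreaRect(k);bx=cv2.boxPoints(r)
        print(n,nm,r);
        for z in ([40] if nm=="orange" else [3]): print(np.array([onz(c,p,z)[:2] for p in bx]).round(1).tolist())
E
```

```text
top orange ((356.0177917480469, 224.05697631835938), (2.505509853363037, 44.264015197753906), 72.6459732055664)
[[500.0, -143.8], [551.5, -290.5], [543.1, -293.1], [491.8, -146.6]]
top silver ((350.400390625, 211.78114318847656), (22.48993492126465, 44.92021560668945), 72.6459732055664)
[[582.8, -111.6], [637.7, -266.3], [559.2, -290.8], [505.5, -137.7]]
scene orange ((309.39593505859375, 159.6942596435547), (46.05732727050781, 2.8648102283477783), 28.178592681884766)
[[558.2, -288.6], [548.5, -294.6], [495.7, -142.3], [505.3, -137.1]]
scene silver ((301.07672119140625, 175.86297607421875), (49.279136657714844, 22.92945671081543), 29.24882698059082)
[[638.3, -261.4], [561.3, -307.4], [505.8, -140.0], [581.7, -100.3]]
```

View pics/tc.png

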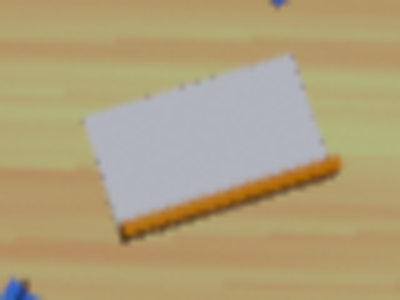

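View pics/tp.png

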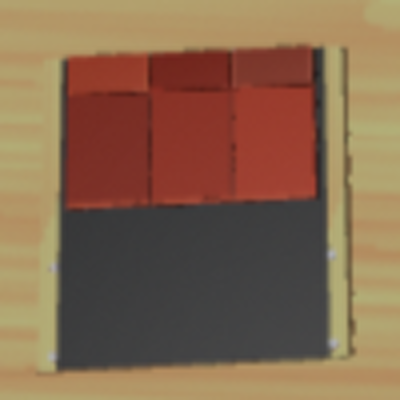

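View pics/sp.png

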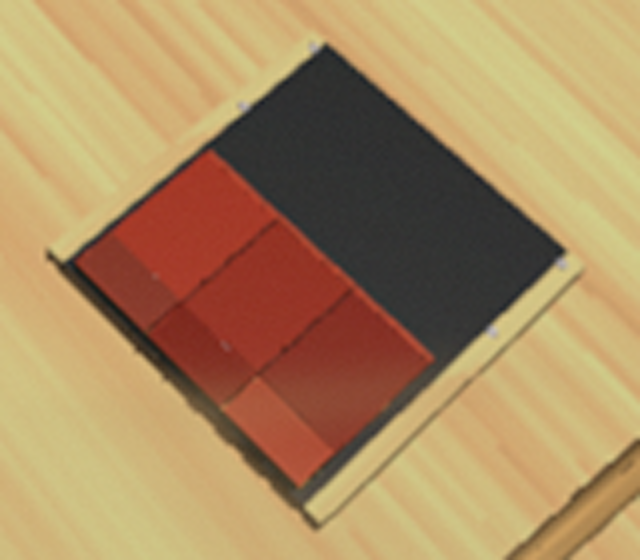

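View pics/sc.png

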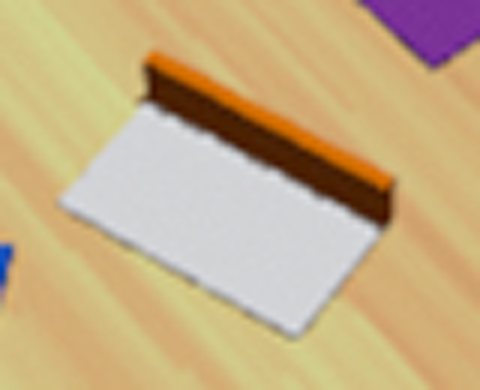

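```bash
python3 - <<'E'
from h import *
t=cams.camera("top");s=cams.camera("scene")
L=((201.5,222),(428.5,284.5));R=((264.25,219.25),(373.25,232.5))
for n,(a,b) in(("lapL",L),("lapR",R)):
    print(n,onz(t,a,29).round(1),onz(s,b,29).round(1),tri(t,a,s,b).round(1))
# board felt front corners z=18
F=lambda x,y:(185+x/4,170+y/4); G=lambda x,y:(320+x/4,195+y/4)
for n,a,b in(("boardFL",F(38,371),G(585,268)),("boardFR",F(350,356),G(312,45)),("feltFL",F(57,369),G(566,252)),("feltFR",F(330,359),G(327,45))):
    print(n,onz(t,a,18).round(1),onz(s,b,18).round(1),tri(t,a,s,b).round(1))
# flashing: bead top ends, leaf front corners
T=lambda x,y:(310+x/5,185+y/5); S=lambda x,y:(265+x/6,140+y/6)
for n,z,a,b in(("beadL front",40,T(121,224),S(391,181)),("beadR front",40,T(339,157),S(152,52)),("leafFL",3,T(84,120),S(297,337)),("leafFR",3,T(291,54),S(61,202))):
    print(n,onz(t,a,z).round(1),onz(s,b,z).round(1),tri(t,a,s,b).round(1))
for i in range(3):print(bot.read_state()["eef_pos"],bot.read_state()["wrist_force"])
E
```

```text
lapL [512.1 324.2  29. ] [515.8 327.4  29. ] [513.  326.3  22.4]
lapR [529.3 104.   29. ] [531.3 111.3  29. ] [529.2 106.8  20.6]
boardFL [370.4 338.2  18. ] [376.1 342.3  18. ] [370.8 341.1   8.5]
boardFR [392.4  68.3  18. ] [405.2  84.4  18. ] [392.4  73.   -9.2]
feltFL [372.6 321.9  18. ] [377.7 325.3  18. ] [373.  324.2   9.8]
feltFR [389.2  85.5  18. ] [395.9  91.4  18. ] [389.7  87.1   6.1]
beadL front [ 498.8 -142.7   40. ] [ 498.3 -140.1   40. ] [ 498.3 -141.9   38.3]
beadR front [ 551.1 -294.1   40. ] [ 549.7 -289.6   40. ] [ 550.  -292.8   38. ]
leafFL [ 578.3 -116.     3. ] [ 584.1 -110.3    3. ] [ 580.2 -116.1   -7.9]
leafFR [ 632.2 -265.3    3. ] [ 634.8 -259.5    3. ] [ 633.  -265.4   -4.4]
[ 244.35581453 -574.94691602  205.64009511] [-0.63858453 -0.33221553  0.15102216]
[ 244.35581453 -574.94691602  205.64009511] [-0.63858453 -0.33221553  0.15102216]
[ 244.35581453 -574.94691602  205.64009511] [-0.63858453 -0.33221553  0.15102216]
```

Emit:
{"op": "drive_tool", "data": {"moves": [[[85,25,32,0,7.8],[85,25,32,0,7.8],[85,25,32,0,7.8],[85,25,32,0,7.8],[85,25,32,0,7.8],[85,25,32,0,7.8],[85,25,32,0,7.8],[85,25,32,0,7.8],[85,25,32,0,7.8],[85,25,32,0,8],[85,29,35,0,8],[85,0,0,0,0],[85,0,0,0,0]]]}}

```text
t: 1.6
eef_pos: [523.8, -219.4, 206.0]
ee_rot: [-180.0, 0.0, 109.3]
wrist_force: [-1.3, 0.5, -0.0]
width: 84.9
```

```bash
python3 - <<'E'
from h import *
s=bot.read_state();print(s["t"],s["eef_pos"],s["ee_rot"],s["joint_pos"].round(1),s["wrist_force"])
w=cams.camera("wrist");cv2.imwrite("pics/w1.png",w["img"]);print(w["intrinsics"],w["tool_from_camera"],w.keys())
E
```

```text
1.6 [ 523.77753955 -219.38114408  206.01671175] [-1.79964683e+02  1.13098674e-02  1.09318199e+02] [-29.8   5.5 100.3  -0.   74.2 -49.1] [-1.32726752  0.47717584 -0.02953862]
[[331.33217677   0.         321.25396609]
 [  0.         331.33217677 200.03717479]
 [  0.           0.           1.        ]] [[-1.11787331e-03  9.50980329e-01  3.09249355e-01  8.12754026e+01]
 [ 9.99999258e-01  9.13168816e-04  8.06685269e-04  1.84639792e-01]
 [ 4.84744956e-04  3.09250027e-01 -9.50980644e-01 -1.67551125e+02]
 [ 0.00000000e+00  0.00000000e+00  0.00000000e+00  1.00000000e+00]] dict_keys(['img', 'intrinsics', 'tool_from_camera'])
```

View pics/w1.png

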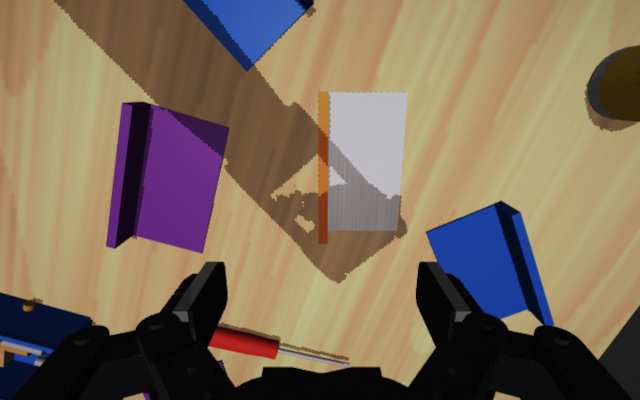

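```bash
cat >> h.py <<'E'
from scipy.spatial.transform import Rotation as Ro
def wcam(save=None):
    s=bot.read_state();w=cams.camera("wrist")
    T=np.eye(4);T[:3,:3]=Ro.from_euler("xyz",s["ee_rot"],degrees=True).as_matrix();T[:3,3]=s["eef_pos"]
    w["extrinsics"]=T@w["tool_from_camera"]
    if save: cv2.imwrite(save,w["img"])
    return w,s
def orange(w):
    h=cv2.cvtColor(w["img"],cv2.COLOR_BGR2HSV);return cv2.inRange(h,(5,180,90),(18,255,255))
E
python3 - <<'E'
from h import *
w,s=wcam()
m=orange(w)*0;h=cv2.cvtColor(w["img"],cv2.COLOR_BGR2HSV)
m=cv2.inRange(h,(3,190,80),(18,255,255));m[:, :310]=0;m[:,345:]=0;m[260:]=0;m[:80]=0
ys,xs=np.nonzero(m);print(ys.min(),ys.max(),len(ys))
for y in(100,120,180,220,238):
    r=xs[ys==y];print(y,r.min(),r.max())
for n,u,z in(("bL_back",(319,92),40),("bL_fr",(328.5,92),40),("bR_back",(319,243),40),("bR_fr",(328.5,243),40),("lFL",(408,93),3),("lFR",(399,231.5),3)):
    print(n,onz(w,u,z).round(1))
a=onz(w,(323.7,92),40);b=onz(w,(323.7,243.5),40);print((a+b)/2,np.linalg.norm(a-b),np.degrees(np.arctan2(*(a-b)[1::-1]))-90)
E
```

```text
129 242 893Traceback (most recent call last):
  File "<stdin>", line 7, in <module>
    return umr_minimum(a, axis, None, out, keepdims, initial, where)
ValueError: zero-size array to reduction operation minimum which has no identity
```

```bash
python3 - <<'E'
from h import *
w,s=wcam()
print(s["eef_pos"],s["ee_rot"])
cv2.imwrite("pics/w1c.png",cv2.resize(w["img"][80:260,290:430],None,fx=3.3,fy=3.3,interpolation=cv2.INTER_CUBIC))
for n,u,z in(("bL_back",(319,92),40),("bL_fr",(328.5,92),40),("bR_back",(319,243),40),("bR_fr",(328.5,243),40),("lFL",(408,93),3),("lFR",(399,231.5),3)):
    print(n,onz(w,u,z).round(1))
a=onz(w,(323.7,92),40);b=onz(w,(323.7,243.5),40);print((a+b)/2,np.linalg.norm(a-b),np.degrees(np.arctan2(*(a-b)[1::-1]))-90)
E
```

```text
[ 522.91951075 -220.82869342  205.97363355] [-1.79959298e+02  8.41586354e-03  1.09155151e+02]
bL_back [ 494.  -144.6   40. ]
bL_fr [ 502.6 -141.6   40. ]
bR_back [ 545.6 -294.6   40. ]
bR_fr [ 555.5 -291.2   40. ]
lFL [ 583.6 -114.6    3. ]
lFR [ 637.8 -265.     3. ]
[ 524.5059674  -218.28419421   40.        ] 159.26103801149247 19.221953545773545
```

View pics/w1c.png

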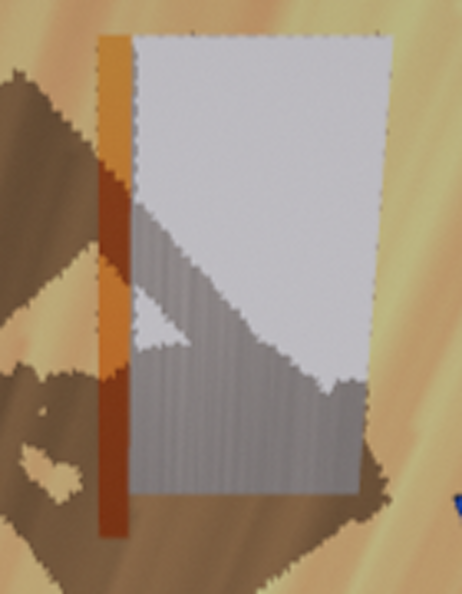

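Emit:
{"op": "drive_tool", "data": {"moves": [[[85,1,2,-45,0],[85,0,0,-45,0],[85,0,0,-45,0],[85,0,0,-40,0],[85,0,0,-15,0],[85,0,0,-8,0],[85,0,0,0,0]]]}}

```text
t: 2.45
eef_pos: [524.5, -219.0, 8.4]
ee_rot: [180.0, 0.0, 109.2]
wrist_force: [0.1, 0.2, 0.4]
width: 84.9
```

```bash
python3 - <<'E'
from h import *
w,s=wcam("pics/w2.png");print(s["eef_pos"],s["ee_rot"])
E
```

```text
[ 524.51128839 -219.04159269    8.35779861] [1.79996113e+02 9.09078463e-03 1.09152305e+02]
```

View pics/w2.png

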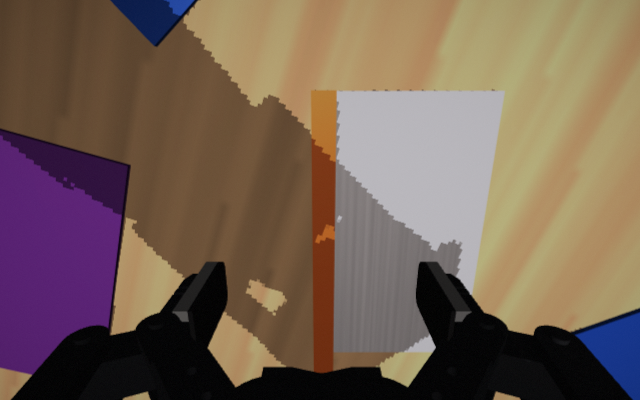

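The bead (x≈324) lies between the fingers (225 and 418), so I close.

Emit:
{"op": "drive_tool", "data": {"moves": [[[0,0,0,0,0],[0,0,0,0,0],[0,0,0,0,0],[0,0,0,0,0],[0,0,0,0,0],[0,0,0,0,0],[0,0,0,0,0],[0,0,0,0,0]]]}}

```text
t: 3.3
eef_pos: [525.0, -218.2, 8.6]
ee_rot: [180.0, 0.0, 109.2]
wrist_force: [0.4, 1.6, 3.9]
width: 7.4
```

Emit:
{"op": "drive_tool", "data": {"moves": [[[0,0,0,0,0],[0,0,0,5,0],[0,0,0,20,0],[0,0,0,30,0],[0,0,0,45,0],[0,0,0,0,0],[0,0,0,0,0]]]}}

```text
t: 4.0
eef_pos: [524.8, -218.7, 109.0]
ee_rot: [180.0, 0.1, 109.2]
wrist_force: [-0.3, -0.0, -1.7]
width: 7.8
```

```bash
python3 - <<'E'
from h import *
w,s=wcam("pics/w3.png");print(s["t"],s["eef_pos"],s["ee_rot"],s["wrist_force"],s["wrist_torque"],s["width"])
E
```

```text
4.0 [ 524.78145136 -218.73516924  109.00098339] [1.79950595e+02 9.87642947e-02 1.09224859e+02] [-0.28468685 -0.01101841 -1.68580138] [-0.00087987  0.05371356  0.0066017 ] 7.757084814874619
```

View pics/w3.png

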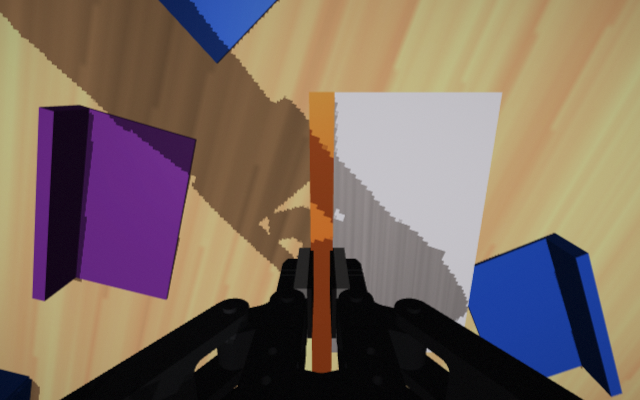

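Emit:
{"op": "drive_tool", "data": {"moves": [[[0,-5,15,4,0],[0,-13,40,4,-1.5],[0,-13,40,4,-1.5],[0,-13,40,4,-1.5],[0,-13,40,4,-1.5],[0,-13,40,0,-1.5],[0,-13,40,0,-1.5],[0,-13,40,0,-1.5],[0,-13,40,0,-1.5],[0,-13,40,0,-1.5],[0,-13,40,0,-1.5],[0,-7,15,0,-1.5],[0,0,0,0,0],[0,0,0,0,0]]]}}

```text
t: 5.45
eef_pos: [380.5, 211.5, 126.6]
ee_rot: [-179.8, 0.1, 92.8]
wrist_force: [0.1, 0.3, -0.8]
width: 7.7
```

```bash
python3 - <<'E'
from h import *
w,s=wcam("pics/w4.png");print(s["t"],s["eef_pos"],s["ee_rot"],s["wrist_force"],s["wrist_torque"],s["width"],s["joint_pos"])
for n in("top","scene"):
    c=cams.camera(n);x=c["img"][130:330,150:350] if n=="top" else c["img"][150:350,300:500]
    cv2.imwrite(f"pics/{n}4.png",cv2.resize(x,None,fx=3,fy=3,interpolation=cv2.INTER_CUBIC))
E
```

```text
5.45 [380.52554874 211.48643754 126.61022072] [-1.79820555e+02  8.25011119e-02  9.28402414e+01] [ 0.08923514  0.28188611 -0.84590968] [ 0.02805079 -0.01381744 -0.05619773] 7.684279797540642 [ 1.98316492e+01 -6.25886364e+00  1.21084709e+02 -2.91088548e-02
  6.53698794e+01  1.70037135e+01]
```

View pics/w4.png

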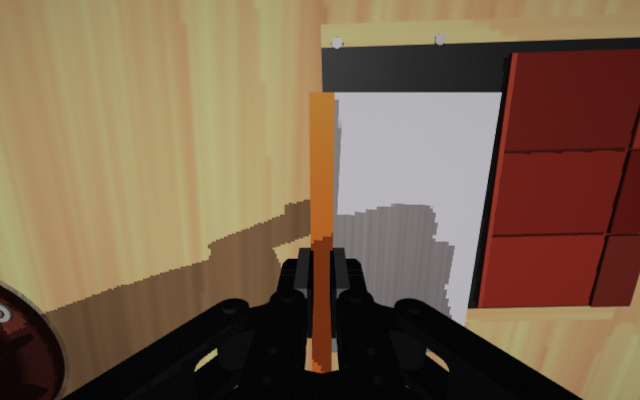

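View pics/scene4.png

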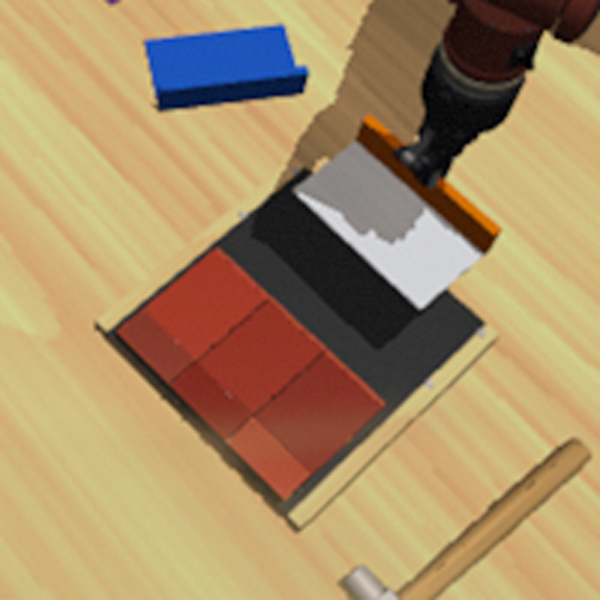

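View pics/top4.png

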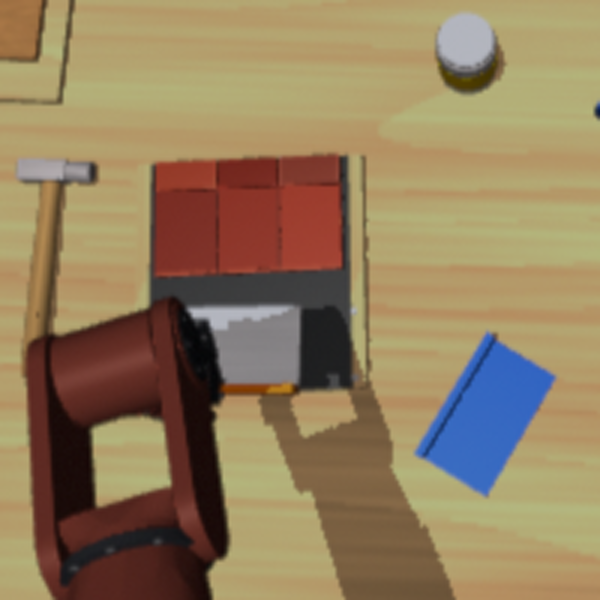

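```bash
python3 - <<'E'
from h import *
i=cv2.imread("pics/w4.png")
a=cv2.resize(i[30:130,470:560],None,fx=5,fy=5,interpolation=cv2.INTER_CUBIC)
b=cv2.resize(i[240:340,440:530],None,fx=5,fy=5,interpolation=cv2.INTER_CUBIC)
cv2.imwrite("pics/w4c.png",cv2.resize(np.hstack([a,b]),(800,444)))
E
```

```text
(no output)
```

View pics/w4c.png

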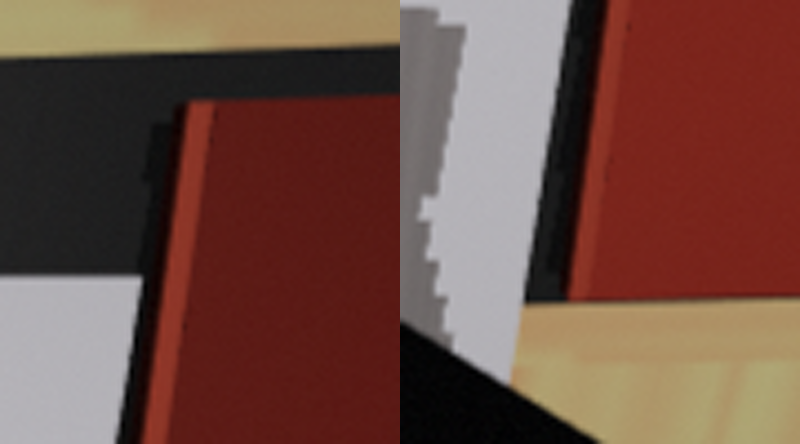

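```bash
python3 - <<'E'
from h import *
w,s=wcam()
# use commanded pose
T=np.eye(4);T[:3,:3]=Ro.from_euler("xyz",[180,0,92.7],degrees=True).as_matrix();T[:3,3]=[382.4,211.8,128.1]
print(s["eef_pos"],s["ee_rot"])
w["extrinsics"]=T@w["tool_from_camera"]
f=lambda x,y:(470+x/4.444,30+y/4.444); g=lambda x,y:(440+(x-400)/4.444,240+y/4.444)
lb=onz(w,f(187,100),25);lt=onz(w,f(213,103),29);rb=onz(w,g(570,298),25);rt=onz(w,g(592,298),29)
print(lb,lt,rb,rt)
for a,b in((lb,rb),(lt,rt)):
    d=a-b;print("mid",(a+b)/2,np.linalg.norm(d),"yaw",np.degrees(np.arctan2(d[1],d[0]))-90)
zl=128.1-5.2
fl=onz(w,(502,91.9),zl);fe=onz(w,(465.2,326.2),zl)
d=fl-fe;print("front edge",fl,fe,np.degrees(np.arctan2(d[1],d[0]))-90)
zb=128.1+31.8
for u in((309.5,93),(334.5,93),(313,371),(331,371)): print(u,onz(w,u,zb))
for u in((334.5,93),): print("lower bead",onz(w,(335,93),zb))
E
```

```text
[382.17380568 210.83546021 127.52062167] [-1.79933542e+02  3.68403420e-02  9.26581410e+01]
[519.75991406 327.83351226  25.        ] [522.09102292 327.06216158  29.        ] [537.58846112 104.0280575   25.        ] [539.90691271 107.03622809  29.        ]
mid [528.67418759 215.93078488  25.        ] 224.51445092088414 yaw 4.554616087083048
mid [530.99896781 217.04919484  29.        ] 220.7460471612415 yaw 4.629241345437322
front edge [467.56503965 297.21115567 122.9       ] [474.46778538 158.01601121 122.9       ] 2.8389960883607017
(309.5, 93) [373.54253187 292.43930258 159.9       ]
(334.5, 93) [383.27909453 292.8875635  159.9       ]
(313, 371) [380.15038255 155.62860279 159.9       ]
(331, 371) [389.46008102 156.06034026 159.9       ]
lower bead [383.47382104 292.8965285  159.9       ]
```

Emit:
{"op": "drive_tool", "data": {"moves": [[[0,10,-1,-30,0.8],[0,10,-1,-30,0.8],[0,10,-1,-22,0],[0,4,-1,-10,0],[0,0,0,0,0],[0,0,0,0,0]]]}}

```text
t: 6.25
eef_pos: [416.9, 207.6, 36.7]
ee_rot: [180.0, -0.0, 94.3]
wrist_force: [-0.5, -0.5, -0.8]
width: 8.0
```

```bash
python3 - <<'E'
from h import *
w,s=wcam("pics/w5.png");print(s["t"],s["eef_pos"],s["ee_rot"],s["wrist_force"])
i=w["img"]
a=cv2.resize(i[30:130,470:560],None,fx=5,fy=5,interpolation=cv2.INTER_CUBIC)
b=cv2.resize(i[240:340,440:530],None,fx=5,fy=5,interpolation=cv2.INTER_CUBIC)
cv2.imwrite("pics/w5c.png",cv2.resize(np.hstack([a,b]),(800,444)))
for n in("top","scene"):
    c=cams.camera(n);x=c["img"][170:290,180:300] if n=="top" else c["img"][190:310,330:480]
    cv2.imwrite(f"pics/{n}5.png",cv2.resize(x,None,fx=5,fy=5,interpolation=cv2.INTER_CUBIC))
E
```

```text
6.25 [416.90599293 207.57854255  36.70138129] [ 1.79979756e+02 -1.10381208e-02  9.42676215e+01] [-0.48331406 -0.45732514 -0.78060161]
```

View pics/w5.png

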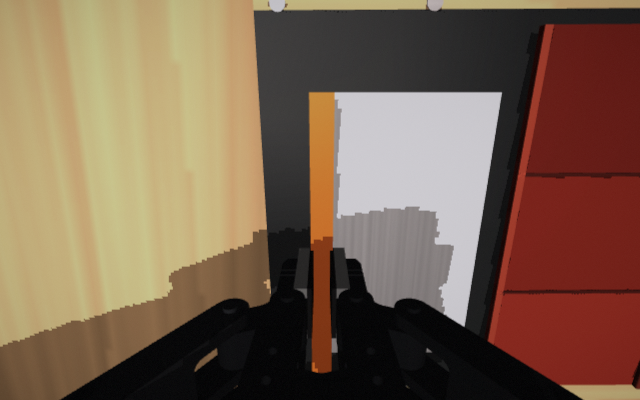

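View pics/scene5.png

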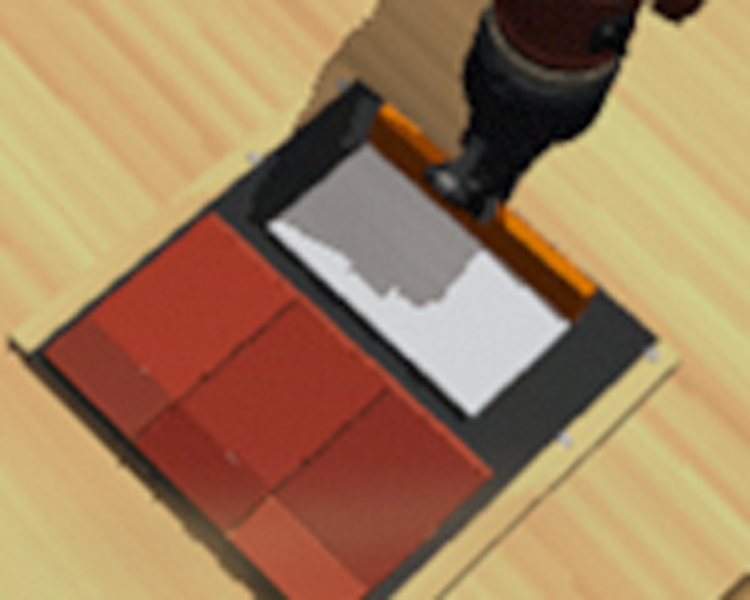

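```bash
python3 - <<'E'
from h import *
w,s=wcam()
T=np.eye(4);T[:3,:3]=Ro.from_euler("xyz",[180,0,94.3],degrees=True).as_matrix();T[:3,3]=[416.4,207.8,36.1]
w["extrinsics"]=T@w["tool_from_camera"]
h=cv2.cvtColor(w["img"],cv2.COLOR_BGR2HSV).astype(int)
red=((h[...,0]<10)|(h[...,0]>172))&(h[...,1]>140)&(h[...,2]>90)
wh=(h[...,1]<50)&(h[...,2]>90)
P=[];Q=[]
for y in range(30,370,4):
    x=[c for c in np.nonzero(red[y])[0] if c>470]
    if x and y<375:P.append((x[0],y))
for y in range(100,320,4):
    x=[c for c in np.nonzero(wh[y])[0] if 340<c<515]
    if x:Q.append((x[-1]+1,y))
def fit(P,z):
    X=np.array([onz(w,p,z)[:2] for p in P]);v=cv2.fitLine(X.astype(np.float32),cv2.DIST_HUBER,0,.01,.01).ravel();
    d=v[:2]*np.sign(v[1]);r=(X-v[2:])@[-d[1],d[0]];return v[2:],d,np.degrees(np.arctan2(d[1],d[0]))-90,np.abs(r).max(),X[0],X[-1]
for z in(25,):
    print("lap",fit(P,z))
print("leaf",fit(Q,30.9))
for u in((540,25),(541.5,25)):print(onz(w,u,25))
for u in((487.5,383),(490,384)):print(onz(w,u,25))
print("leafFL",onz(w,(502,93),30.9))
ym=cv2.cvtColor(w["img"],cv2.COLOR_BGR2HSV)
cv2.imwrite("pics/w5d.png",np.hstack([cv2.resize(w["img"][0:60,500:580],None,fx=5,fy=5),cv2.resize(w["img"][340:400,460:540],None,fx=5,fy=5)]))
E
```

```text
lap (array([522.3212 , 230.63885], dtype=float32), array([-0.08030765,  0.99677014], dtype=float32), np.float32(4.606247), np.float64(32.13922532344974), array([514.70216964, 325.39012398]), array([563.20650987, 123.37630664]))
leaf (array([504.04523, 232.42491], dtype=float32), array([-0.07464477,  0.9972102 ], dtype=float32), np.float32(4.280815), np.float64(0.28638953226330277), array([499.63370303, 291.75001294]), array([508.90608604, 164.14070544]))
[513.12860105 327.45924658  25.        ]
[513.85209415 327.51279024  25.        ]
[538.56057592 106.74365006  25.        ]
[540.48775022 105.99782652  25.        ]
leafFL [499.32634089 295.06122158  30.9       ]
```

View pics/w5d.png

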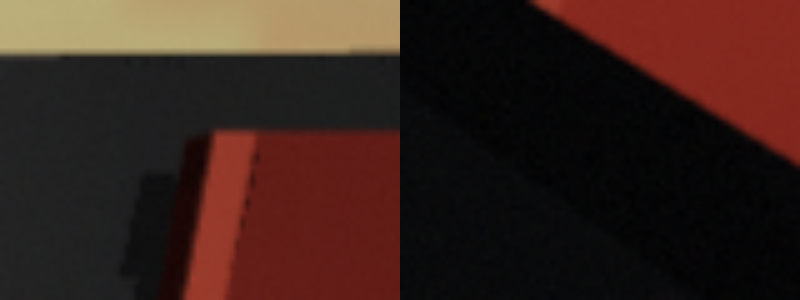

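View pics/top5.png

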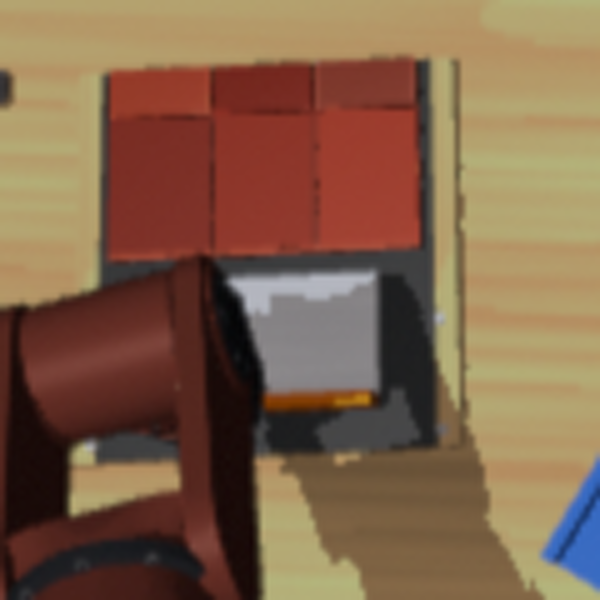

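```bash
python3 - <<'E'
from h import *
w,s=wcam()
T=np.eye(4);T[:3,:3]=Ro.from_euler("xyz",[180,0,94.3],degrees=True).as_matrix();T[:3,3]=[416.4,207.8,36.1]
w["extrinsics"]=T@w["tool_from_camera"]
h=cv2.cvtColor(w["img"],cv2.COLOR_BGR2HSV).astype(int)
red=((h[...,0]<10)|(h[...,0]>172))&(h[...,1]>140)&(h[...,2]>120)
P=[]
for y in range(32,330,4):
    x=[c for c in np.nonzero(red[y])[0] if c>490]
    if x:P.append((x[0],y))
X=np.array([onz(w,p,29)[:2] for p in P]);v=cv2.fitLine(X.astype(np.float32),cv2.DIST_HUBER,0,.01,.01).ravel()
d=v[:2]*np.sign(v[1]);r=(X-v[2:])@[-d[1],d[0]]
print(np.degrees(np.arctan2(d[1],d[0]))-90,np.abs(r).max(),P[0],P[-1])
print("left corner",onz(w,(542.8,26.2),29),onz(w,(537.6,27),25))
f=lambda y:v[2:]+d*(y-v[3])/d[1]
L=onz(w,(542.8,26.2),29)[:2];L=v[2:]+d*((L-v[2:])@d);M=L-110*d
print("lap mid",M)
yaw=np.arctan2(d[1],d[0])-np.pi/2
ex=np.array([np.cos(yaw),np.sin(yaw)]);ey=d
# flashing front edge mid = FL corner -80*its y
a=np.radians(4.28);FL=onz(w,(502,93),30.9)[:2];fm=FL-80*np.array([-np.sin(a),np.cos(a)])
print("front mid rel lap: x",(fm-M)@ex,"y",(fm-M)@ey, "via tcp:",(np.array([416.4,207.8])+90*np.array([np.cos(a),np.sin(a)])-M)@ex,(np.array([416.4,207.8])+90*np.array([np.cos(a),np.sin(a)])-M)@ey)
E
```

```text
4.5695343 2.4818152689450463 (np.int64(543), 32) (np.int64(491), 328)
left corner [512.28174358 326.19080755  29.        ] [512.21072461 326.5193772   25.        ]
lap mid [521.40453929 216.56916898]
front mid rel lap: x -16.158578930584035 y 0.0026101419255701213 via tcp: -15.370548705206458 -0.8304957892103286
```

Emit:
{"op": "drive_tool", "data": {"moves": [[[0,0,0,-4,0.2],[0,0,0,-4,0],[0,0,0,-1,0],[0,0,0,0,0],[0,0,0,0,0]]]}}

```text
t: 7.0
eef_pos: [416.3, 207.8, 26.9]
ee_rot: [-180.0, 0.0, 94.5]
wrist_force: [1.0, 0.3, -2.0]
width: 7.9
```

Emit:
{"op": "drive_tool", "data": {"moves": [[[0,0,0,-0.5,0],[0,0,0,0,0],[0,0,0,0,0]]]}}

```text
t: 7.3
eef_pos: [416.5, 207.8, 26.6]
ee_rot: [180.0, -0.0, 94.5]
wrist_force: [0.2, 0.6, -1.8]
width: 7.8
```

Emit:
{"op": "drive_tool", "data": {"moves": [[[0,0,0,-0.5,0],[0,0,0,0,0],[0,0,0,0,0]]]}}

```text
t: 7.6
eef_pos: [416.5, 207.8, 26.6]
ee_rot: [-180.0, 0.0, 94.5]
wrist_force: [-2.6, -2.5, 4.3]
width: 7.6
```

Emit:
{"op": "drive_tool", "data": {"moves": [[[0,0,0,1.2,0],[0,5,0.4,0,0],[0,5,0.4,0,0],[0,5,0.4,0,0],[0,5,0.4,0,0],[0,5,0.4,0,0],[0,0,0,0,0],[0,0,0,0,0]]]}}

```text
t: 8.4
eef_pos: [441.5, 209.7, 27.2]
ee_rot: [-180.0, 0.0, 94.5]
wrist_force: [-0.9, -0.0, -0.8]
width: 7.4
```

```bash
python3 - <<'E'
from h import *
w,s=wcam("pics/w6.png");print(s["t"],s["eef_pos"],s["ee_rot"],s["wrist_force"],s["wrist_torque"])
E
```

```text
8.4 [441.48534844 209.74512592  27.21068324] [-1.79980067e+02  3.26688395e-03  9.45155879e+01] [-0.88761375 -0.02386439 -0.82039324] [-0.00733445  0.08730398 -0.04100044]
```

View pics/w6.png

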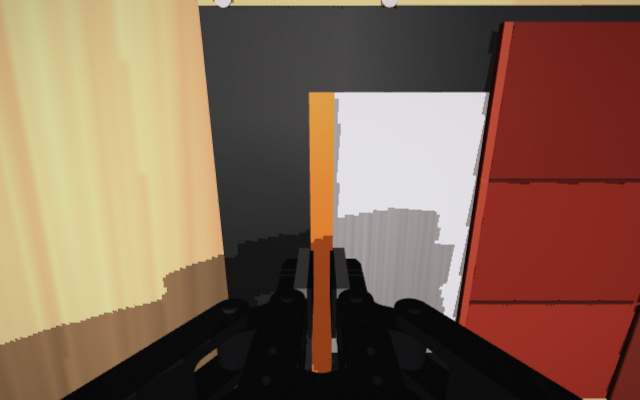

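The leaf's front edge is now hidden under the shingle's edge (about x 470–490), with no contact forces. Continuing.

Emit:
{"op": "drive_tool", "data": {"moves": [[[0,5,0.4,0,0],[0,5,0.4,0,0],[0,5,0.4,0,0],[0,5,0.4,0,0],[0,5,0.4,0,0],[0,0,0,0,0],[0,0,0,0,0]]]}}

```text
t: 9.15
eef_pos: [466.5, 211.7, 27.2]
ee_rot: [-180.0, 0.0, 94.5]
wrist_force: [-0.1, -0.1, -2.9]
width: 7.8
```

Emit:
{"op": "drive_tool", "data": {"moves": [[[0,3,0.2,0,0],[0,2,0.2,0,0],[0,0,0,0,0],[0,0,0,0,0]]]}}

```text
t: 9.55
eef_pos: [471.4, 212.2, 27.3]
ee_rot: [-180.0, 0.0, 94.5]
wrist_force: [0.1, 0.8, -2.6]
width: 7.9
```

Emit:
{"op": "drive_tool", "data": {"moves": [[[0,1,0.1,0,0],[0,1,0.1,0,0],[0,0,0,0,0],[0,0,0,0,0]]]}}

```text
t: 9.95
eef_pos: [473.5, 212.4, 27.3]
ee_rot: [-180.0, 0.0, 94.5]
wrist_force: [-0.3, 0.1, -1.8]
width: 7.4
```

```bash
python3 - <<'E'
from h import *
w,s=wcam("pics/w7.png");print(s["t"],s["eef_pos"],s["ee_rot"],s["wrist_force"])
T=np.eye(4);T[:3,:3]=Ro.from_euler("xyz",[180,0,94.5],degrees=True).as_matrix();T[:3,3]=[473.4,212.3,27.3]
w["extrinsics"]=T@w["tool_from_camera"]
h=cv2.cvtColor(w["img"],cv2.COLOR_BGR2HSV).astype(int)
red=((h[...,0]<10)|(h[...,0]>172))&(h[...,1]>140)&(h[...,2]>120)
P=[]
for y in range(32,250,4):
    x=[c for c in np.nonzero(red[y])[0] if c>380]
    if x:P.append((x[0],y))
print(P[::8])
X=np.array([onz(w,p,29)[:2] for p in P]);v=cv2.fitLine(X.astype(np.float32),cv2.DIST_HUBER,0,.01,.01).ravel()
d=v[:2]*np.sign(v[1]);print("lap yaw",np.degrees(np.arctan2(d[1],d[0]))-90)
n=np.array([d[1],-d[0]]);print("lap line ahead of TCP",(v[2:]-T[:2,3])@n,"-> depth",90-(v[2:]-T[:2,3])@n)
cv2.imwrite("pics/w7c.png",cv2.resize(w["img"][0:120,300:480],None,fx=4,fy=4))
c=cams.camera("scene");cv2.imwrite("pics/scene7.png",cv2.resize(c["img"][190:310,330:480],None,fx=5,fy=5,interpolation=cv2.INTER_CUBIC))
E
```

```text
9.95 [473.46271762 212.37902196  27.29877241] [-1.79998260e+02  1.61600772e-04  9.45204791e+01] [-0.33244612  0.07129023 -1.81269737]
[(np.int64(432), 32), (np.int64(429), 64), (np.int64(426), 96), (np.int64(423), 128), (np.int64(420), 160), (np.int64(417), 192), (np.int64(415), 224)]
lap yaw 4.7609253
lap line ahead of TCP 49.86541515784649 -> depth 40.13458484215351
```

View pics/w7.png

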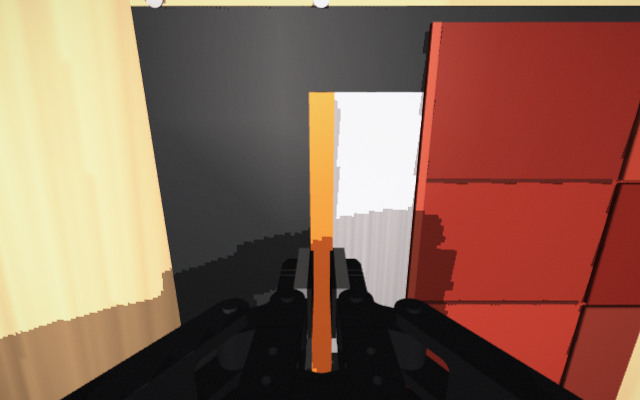

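View pics/w7c.png

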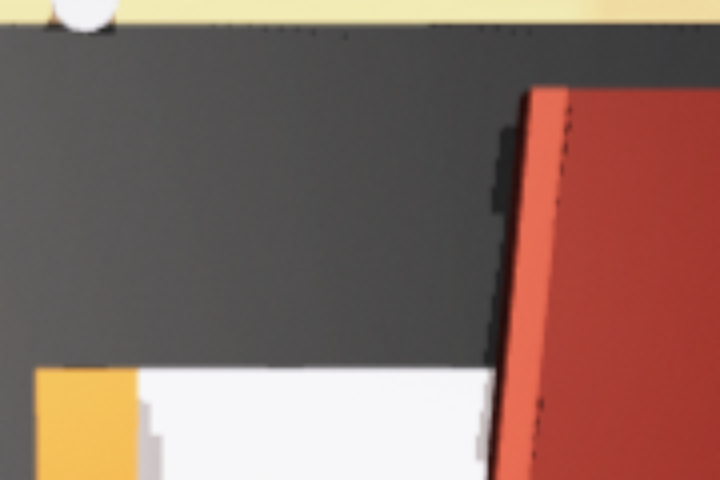

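View pics/scene7.png

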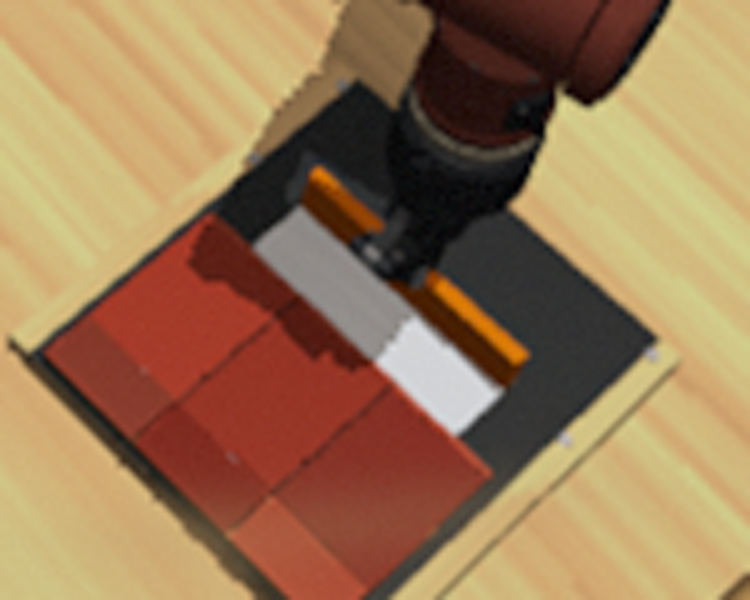

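```bash
python3 - <<'E'
from h import *
w,s=wcam()
T=np.eye(4);T[:3,:3]=Ro.from_euler("xyz",[180,0,94.5],degrees=True).as_matrix();T[:3,3]=[473.4,212.3,27.3]
w["extrinsics"]=T@w["tool_from_camera"]
a=onz(w,(431.8,22),29)[:2];b=onz(w,(422,92.2),22.1)[:2];e=np.array([-np.sin(np.radians(4.6)),np.cos(np.radians(4.6))])
print("gap left (want 30):",(a-b)@e)
E
```

```text
gap left (want 30): 29.906268908125178
```

Emit:
{"op": "drive_tool", "data": {"moves": [[[0,0,0,-0.6,0.1],[0,0,0,-0.6,0],[0,0,0,0,0],[0,0,0,0,0]]]}}

```text
t: 10.5
eef_pos: [473.5, 212.4, 26.6]
ee_rot: [-180.0, 0.0, 94.6]
wrist_force: [-2.2, -1.1, 4.2]
width: 7.2
```

Emit:
{"op": "drive_tool", "data": {"moves": [[[0,0,0,-0.4,0],[0,0,0,0,0],[0,0,0,0,0]]]}}

```text
t: 10.8
eef_pos: [473.5, 212.4, 26.6]
ee_rot: [-180.0, 0.0, 94.6]
wrist_force: [-5.0, -1.5, 7.0]
width: 7.3
```

Emit:
{"op": "drive_tool", "data": {"moves": [[[0,0,0,-0.4,0],[0,0,0,-0.4,0],[0,0,0,0,0],[0,0,0,0,0],[0,0,0,0,0]]]}}

```text
t: 11.3
eef_pos: [473.6, 212.4, 26.6]
ee_rot: [-180.0, 0.0, 94.6]
wrist_force: [-5.3, -1.7, 11.9]
width: 7.6
```

```bash
python3 - <<'E'
from h import *
w,s=wcam("pics/w8.png");print(s["t"],s["eef_pos"],s["ee_rot"],s["wrist_force"],s["wrist_torque"],s["width"])
F=[]
for i in range(4):
    c=cams.camera("scene");F.append(bot.read_state()["wrist_force"])
print(np.round(F,1))
cv2.imwrite("pics/scene8.png",cv2.resize(c["img"][190:310,330:480],None,fx=5,fy=5,interpolation=cv2.INTER_CUBIC))
E
```

```text
11.3 [473.55577594 212.39867858  26.57800722] [-1.79961708e+02  1.74203441e-02  9.46332790e+01] [-5.26252639 -1.68377492 11.87557383] [-0.32534035  0.9297367  -0.03598687] 7.6216373280293785
[[-5.3 -1.9 12.6]
 [-5.7 -1.9 13. ]
 [-5.6 -2.4 11.5]
 [-5.2 -2.6 11.8]]
```

Emit:
{"op": "drive_tool", "data": {"moves": [[[0,-0.2,0,-0.3,0],[0,0,0,0,0],[0,0,0,0,0],[0,0,0,0,0],[0,0,0,0,0],[0,0,0,0,0]]]}}

```text
t: 12.15
eef_pos: [473.5, 212.4, 26.5]
ee_rot: [-180.0, 0.0, 94.6]
wrist_force: [-5.9, -2.1, 13.8]
width: 7.4
```

```bash
python3 - <<'E'
from h import *
F=[]
for i in range(5):
    c=cams.camera("scene");F.append(bot.read_state()["wrist_force"])
s=bot.read_state();print(np.round(F,1),s["t"],s["eef_pos"],s["ee_rot"],s["width"])
w,_=wcam("pics/w9.png")
cv2.imwrite("pics/scene9.png",cv2.resize(c["img"][190:310,330:480],None,fx=5,fy=5,interpolation=cv2.INTER_CUBIC))
T=np.eye(4);T[:3,:3]=Ro.from_euler("xyz",[180,0,94.6],degrees=True).as_matrix();T[:3,3]=[473.5,212.4,26.6]
w["extrinsics"]=T@w["tool_from_camera"]
h=cv2.cvtColor(w["img"],cv2.COLOR_BGR2HSV).astype(int)
red=((h[...,0]<10)|(h[...,0]>172))&(h[...,1]>140)&(h[...,2]>120)
P=[(next(c for c in np.nonzero(red[y])[0] if c>380),y) for y in range(32,250,4)]
X=np.array([onz(w,p,29)[:2] for p in P]);v=cv2.fitLine(X.astype(np.float32),cv2.DIST_HUBER,0,.01,.01).ravel()
d=v[:2]*np.sign(v[1]);n=np.array([d[1],-d[0]]);print("yaw",np.degrees(np.arctan2(d[1],d[0]))-90,"depth",90-(v[2:]-T[:2,3])@n)
E
```

```text
[[-6.4 -2.1 13.5]
 [-5.2 -2.4 13.2]
 [-5.1 -1.5 14.1]
 [-6.4 -1.9 13.9]
 [-5.7 -1.6 13.5]] 12.4 [473.54375758 212.42325686  26.58129437] [-1.79978124e+02  1.91496320e-02  9.46360531e+01] 7.927732934291333
yaw 4.7309036 depth 40.167819913303354
```

View pics/w9.png

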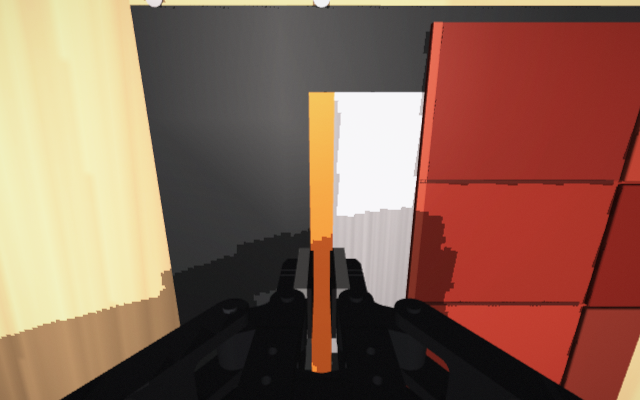

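View pics/scene9.png

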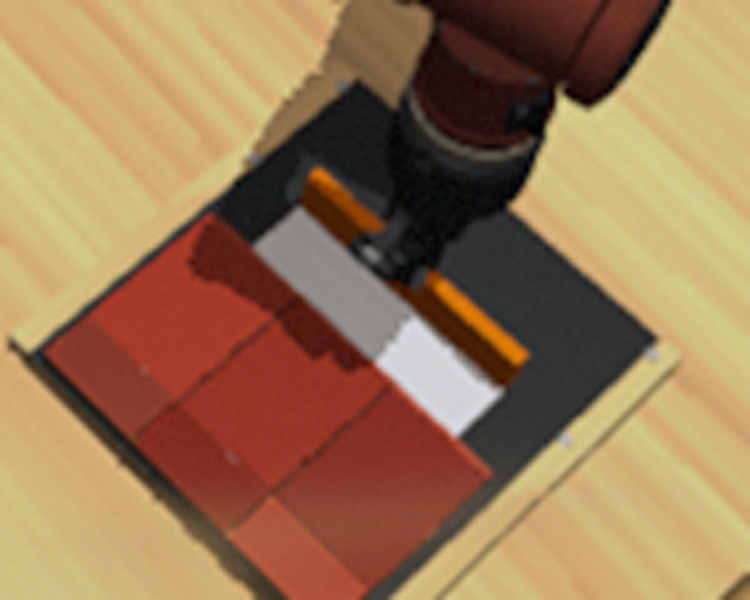

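The leaf is 40 mm under, centred and square. The shingle lies flat, and the push is steady at 13.6 N on the wrist, about 15 N on the board once the part's weight is added. Handing in.

```bash
python3 -c "
from plant import bot
print(bot.sign_off())"
```

```text
the job is handed in; nothing more can be done
None
```

I gripped the flashing by its orange bead, slid its front edge under the lapped shingle just above the felt, and pressed it down. I then handed the job in at about 12.5 s with the grip still closed; no verdict is reported.

Last checks:
- **Depth:** about 40 mm from the wrist camera and about 41 mm from the distance travelled. I did not push it to the batten, so there is no contact check on this.
- **Centring:** the gap to the shingle's left corner measured 29.9 mm (30 mm is dead centre) just before pressing, and the wrist pose barely moved after that.
- **Squareness:** the flashing is within about 0.2° of the shingle edge.
- **Shingle:** it looks flat in both the wrist and scene pictures. I did not measure its lift directly.
- **Push:** the wrist reads a steady 13.2–14.1 N. Adding roughly 1.8 N for the part's weight puts about 15 N on the board.
- **Other objects:** I never moved near the hammer, screwdriver or tin, but I took no full picture of them at the end.

Two readings disagreed or stood out:
- **Sideways force:** about 6 N remained along x after pressing, which I take to be friction; it stayed constant.
- **First wrist estimate:** it put the shingle edge about 8 mm too far away, because I took the strip along its top edge for its front face. I corrected this before inserting.

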